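Fetch the green grinding wheel from the peg rack

ROBOT

A 7-joint arm with a two-finger parallel gripper is mounted at the origin on the work surface. World frame = base frame: x ahead of the robot, y to its left, z up, the work surface at z = 0. Lengths are in m, angles in rad, forces in N, time in s.
With the tool pointing down it reaches from about 0.425 to 0.925 m from the base axis. Payload 6.8 kg.
Tool frame: the origin (TCP) lies midway between the tips of the shut fingers; the grasp point (between the pads) lies 19 mm behind it; z points along the fingers, x is the direction in which the jaws open and shut, and the axes are right-handed (so a half turn about z gives the same grasp; the last joint's range is limited). The gripper opens to 85 mm and grips with 20 to 120 N. Pads are 22 mm wide; open, the fingers measure 114 mm over their backs; the gripper's body (76 mm by 85 mm) begins 54 mm behind the grasp point. The pads swing forward as they close: fully open they stand 13 mm farther back than shut.
Start: joints at [-1.29, 0.477, 0.022, 1.555, -0.011, 1.109, -0.083], TCP at [0.256, 0.625, 0.231] pointing down, gripper open.
Joint ranges: [-2.96, 2.96], [-0.34, 2.1], [-1.41, 1.46], [0.24, 2.44], [-1.37, 4.51], [0.17, 1.92], [-2.96, 2.96]. Speed limits (rad/s): [2.39, 2.39, 3.14, 3.14, 3.14, 3.14, 3.14].

INTERFACE

Orientations are given as a unit quaternion [w, x, y, z].
In Python, from station import bot gives the robot as it stands.
- The arm moves only by the tool step_arm, never from a script. Its argument "increments" is a list of rows, each a list of 7 numbers: the shift along the tool's x, y, z in cm, then the turn, a rotation vector about the tool's x, y, z in degrees, then the closure, from 0 (fully open) to 1 (shut). A call has 1 to 20 rows; each row shifts and turns the commanded pose from where the row before left it, along the tool's axes as they then stand; what a row does not reach is not made up. A row lasts 1/10 s, in which the tool goes at most 50 mm and 8.59 degrees, less where a joint would pass 70% of its speed; a pose out of reach is approached as far as the arm can. A call is refused whole if a number of a shift passes 5 or a number of a turn 8.59, either way. A call with a gripper value outside its range is refused whole. The fingers move at their own pace and stop on an object; "squeeze" is the grip in N (left out, the last holds). Time passes only in rows, so rows that do not move let the fingers close. It gives the time, the measured TCP pose, the force and the opening at its end, in the units of the state.
- bot.get_obs(): the state, without advancing time (a new reading comes with each control period).
- bot.read_camera(name): name is "side" or "top"; returns a dict with "pixels" (480x640x3 uint8, red, green, blue), "vertical_fov" (degrees; the focal length in pixels is half the picture's height over the tangent of half this angle, whatever the lens; pixels are square), "cx", "cy" (the principal point, pixels), "camera_from_world" (4x4, takes a point from world to camera coordinates). Camera axes: x right, y down, z forward; pixel columns grow to the right and rows downward; lengths in m; the calibration is good to about 2 mm. A picture is of the moment at which its call begins. There is no depth.
- bot.hand_in(): hands the job in, once; it reports no verdict.
Trained networks look in a picture, given as the dict that the camera call returned (one of the last four; its "shot" number tells which), for a name from the list of things; names that differ only in an ending like _2 or _b are one class to them, and where a whole thing is asked for, a point or a joint stands for the part that bears it (a point fixed in the world has none). Each returns a list of dicts, best first, with "score" (0 to 1); they miss things now and then, are a little off and sometimes report something else, mostly with a low value. They report only what shows in the picture. A call takes as long as a camera call. They do not tell look-alikes from the thing itself.
- bot.find_in(picture, query): "point" ([column, row] in pixels, amid what is visible of it).
- bot.cut_out(picture, query): "pixels" (480x640 bool, what is visible of it) and "point" ([column, row] in pixels, amid what is visible of it).
- bot.pinpoint(picture, query): "point" ([column, row] in pixels: a listed point, or the origin of a listed thing).
The state is a dict: "t": time; "q": joint angles; "joint_vel": joint speeds; "joint_torque": joint torques, N m; "eef_pos": TCP position; "tool_rot": TCP orientation; "contact_force": force on the tool from outside, world axes, zero at the start; "torque": the same for the moment, N m; "gripper_width": opening from 0.0 (shut) to 1.0 (fully open).
Only numpy, scipy, OpenCV 4.12 (cv2) and the standard library are available. Lean on these libraries where they do the work, as an engineer would, in place of code of your own. Each camera call takes 0.05 s, during which the arm holds its last target.

TASK

Take the green grinding wheel off its peg and stand it upright in the yellow cradle, lowering it all the way down onto the cradle's rollers before you let go. Leave the pink and the white wheel hanging where they are.

Things in the scene. Friction and masses are not known exactly. Their poses are not given: they have to be found in the camera images.
- wheel_green: Green grinding wheel: disc 130 mm across, 20 mm thick, 38 mm hole, 0.5 kg. Origin at its centre, x = its axis, away from the robot. Hangs upright (centre at z 136 mm) on one of 3 pegs of a fixed rack: 10 mm rod along x, its centre line 14 mm above the origin, level to x = -32, then its free end rising 8 mm to x = -42. To free it, raise it 18 mm (10 to 26), then draw it 60 mm or more along -x.
- wheel_pink: Pink grinding wheel, same size and axes, hanging in the same way on another peg of the rack; to be left. The parallel pegs stand 150 mm apart in a row along the wheels' y. Behind each wheel is a 16 mm square post, its near face 37 mm from the wheel's middle plane (+x), its top 6 mm above the peg's centre line; nothing is higher, so the top of a rim is free to pinch from above across its thickness.
- wheel_white: Off-white grinding wheel, same size and axes, hanging in the same way on the remaining peg of the rack; to be left. Any wheel may be on any peg.
- cradle: Fixed cradle. Origin under its middle, on the table; z up, x away from the robot. Two upright yellow plates, 150 mm long in y, 8 mm thick, tops 66 mm above the table, leave a slot 40 mm wide in x. In it two black rollers along x, 16 mm thick, at y = -42 and +42, z = 16 mm, carry the wheel's rim: the wheel stands with its axis along x; fully down its centre is 76 mm above the origin.
Not all that is in view belongs to the job. What is shaped like the wheel_green but purple is not meant.

How it is judged:
On the way, in this order (a step that is already met when the one before it is completed fails the run):
1. the green wheel is held in the fingers, off its peg (more than 80 mm from where it hung) (contact force between the fingers and wheel_green above 1 N and distance of wheel_green from where it was at the start of the episode above 0.08 m), for 0.1 s.
2. the green wheel, still held, is lowered between the cradle's plates to within 15 mm of fully down (contact force between the fingers and wheel_green above 1 N and height (world z) of wheel_green below 0.091 m and horizontal distance between wheel_green and cradle below 0.025 m), for 0.1 s.
At the end, for the whole second after the job is handed in: The green wheel stands at rest in the cradle between the yellow plates: its centre within 20 mm of the cradle's middle seen from above and 66 to 86 mm above the table, its axis within 0.4 rad of the cradle's x axis; the pink and the white wheel hang within 20 mm of where they were (horizontal distance between wheel_green and cradle below 0.02 m and height (world z) of wheel_green between 0.066 and 0.086 m and angle between the x axis of wheel_green and the x axis of cradle, either way round below 0.4 rad and linear speed of wheel_green below 0.03 m/s and distance of each of wheel_pink, wheel_white from where it was at the start of the episode below 0.02 m); the robot touches nothing.
It fails at once if the pink or the white wheel is moved more than 40 mm (distance of any of wheel_pink, wheel_white from where it was at the start of the episode above 0.04 m).
It also fails if it takes over 43 s, if anything falls off the work surface, if the arm or the gripper's body presses on something with over 40 N, if the wrist force passes 120 N, or if a joint passes its speed limit or range.

## Working session

There is one attempt and no reset: what is moved stays moved. The work goes in short steps, Python scripts to look and compute and a tool call to move; the robot and the scene stay as the last step left them, time stands still between calls to the robot, and variables do not carry over. Pictures are saved under pics/ and viewed, and the job is handed in when it is done.

Besides the shell and the picture viewer there is one more tool, called after "Call:" by a JSON object that holds its "name" and its "arguments". step_arm: Moves the arm, as the interface text tells. Its arguments: {"type":"object","properties":{"increments":{"type":"array"},"squeeze":{"type":"number"}},"required":["increments"]}

```bash
mkdir -p pics; cat > h.py <<'E'
import numpy as np, cv2, pickle
from station import bot
def save(p,n): cv2.imwrite('pics/'+n,cv2.cvtColor(p['pixels'],cv2.COLOR_RGB2BGR))
def K(p):
    f=240/np.tan(np.radians(p['vertical_fov'])/2); return f,p['cx'],p['cy']
def ray(p,uv):
    f,cx,cy=K(p); T=np.array(p['camera_from_world']); d=np.array([(uv[0]-cx)/f,(uv[1]-cy)/f,1.])
    R=T[:3,:3]; return -R.T@T[:3,3], R.T@d
def atz(p,uv,z):
    o,d=ray(p,uv); return o+d*(z-o[2])/d[2]
def proj(p,X):
    f,cx,cy=K(p); T=np.array(p['camera_from_world']); c=T[:3,:3]@X+T[:3,3]; return c[0]/c[2]*f+cx,c[1]/c[2]*f+cy
def tri(obs):
    A=np.zeros((3,3));b=np.zeros(3)
    for p,uv in obs:
        o,d=ray(p,uv); d=d/np.linalg.norm(d); M=np.eye(3)-np.outer(d,d); A+=M;b+=M@o
    return np.linalg.solve(A,b)
E
python3 - <<'E'
from h import *
print(bot.get_obs())
P={}
for n in('side','top'):
    p=bot.read_camera(n);P[n]=p;save(p,n+'0.png');print(n,p['vertical_fov'],p['cx'],p['cy'],np.round(p['camera_from_world'],3).tolist())
    for q in('wheel_green','wheel_pink','wheel_white','cradle'):
        print(q,[(np.round(r['point'],1).tolist(),round(r['score'],2)) for r in bot.pinpoint(p,q)])
pickle.dump(P,open('P0.pkl','wb'))
E
```

```text
{'t': 0.0, 'q': array([-1.29009984,  0.47782973,  0.02232848,  1.55645844, -0.01152816,
        1.10930499, -0.08310939]), 'joint_vel': array([ 6.40583804e-04,  1.23969066e-03, -2.05382660e-03, -5.30028655e-06,
       -2.73816101e-04,  1.96769951e-03, -5.40761892e-05]), 'joint_torque': array([-2.83125846e-04, -5.96459198e+01,  1.60803493e+00, -2.81193942e+01,
        1.25515464e-02,  9.70438414e-03,  4.30124919e-05]), 'eef_pos': array([0.25564824, 0.62406568, 0.23030268]), 'tool_rot': array([ 5.66646787e-04,  8.30380915e-01,  5.57195351e-01, -7.45565342e-04]), 'contact_force': array([ 0.82425228, -0.02797335,  0.39047008]), 'torque': array([ 0.01063069, -0.00759025, -0.0219797 ]), 'gripper_width': 0.9986016044108939}
side 55.89750150667272 319.6278398751807 237.52488357642724 [[-0.954, -0.299, -0.016, 0.619], [-0.177, 0.605, -0.776, 0.102], [0.242, -0.738, -0.63, 0.831], [0.0, 0.0, 0.0, 1.0]]
wheel_green [([170.5, 324.1], 0.84), ([270.6, 366.8], 0.74), ([293.8, 250.1], 0.62), ([383.8, 381.7], 0.62)]
wheel_pink [([326.5, 198.6], 0.79)]
wheel_white [([359.3, 159.5], 0.9)]
cradle [([409.4, 313.6], 0.57)]
top 55.01308899426806 324.825866508039 240.60614027498906 [[0.002, -0.999, -0.032, 0.128], [-0.989, 0.003, -0.151, 0.597], [0.151, 0.032, -0.988, 0.98], [0.0, 0.0, 0.0, 1.0]]
wheel_green [([219.2, 160.0], 0.79), ([282.4, 216.3], 0.73), ([208.3, 231.3], 0.66), ([208.9, 308.5], 0.62)]
wheel_pink [([354.8, 229.1], 0.82), ([428.9, 235.2], 0.27)]
wheel_white []
cradle [([303.1, 311.8], 0.92), ([284.7, 217.2], 0.73)]
```

View pics/side0.png

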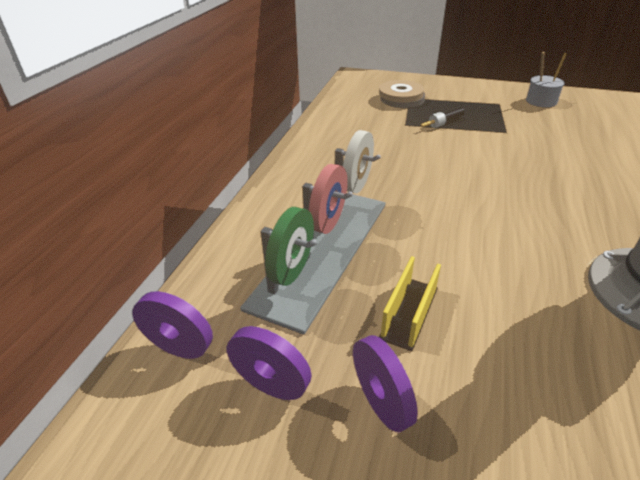

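View pics/top0.png

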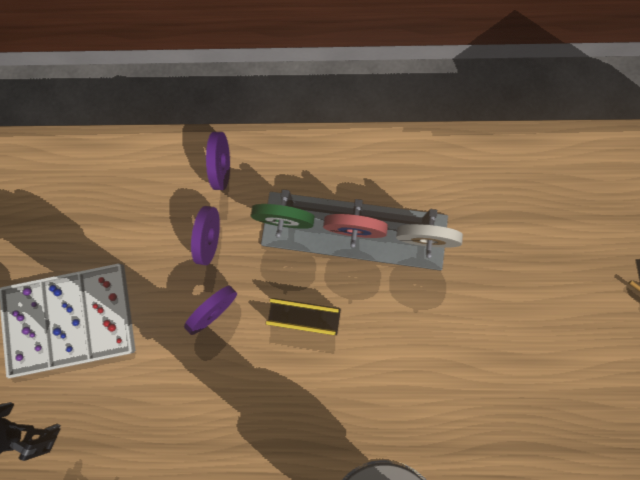

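The side view shows green hanging at (291,247), pink at (330,199), white at (359,160) and the cradle at (411,305). In the top view green is at (283,217), pink at (355,228), white at (428,236) and the cradle at (304,316). The purple wheels to the left are look-alikes. Next I'll measure poses by triangulation and from the edges of the masks.

```bash
python3 - <<'E'
from h import *
P=pickle.load(open('P0.pkl','rb'));s,t=P['side'],P['top']
for n,a,b in(('green',(291,247),(283,217)),('green_net',(293.8,250.1),(282.4,216.3)),('pink',(326.5,198.6),(354.8,229.1)),('white',(359.3,159.5),(428.5,236)),('cradle',(411,305),(304,316.5))):
    print(n,tri([(s,a),(t,b)]).round(3), 'z136', atz(s,a,.136).round(3),atz(t,b,.136).round(3))
hsv=cv2.cvtColor(t['pixels'],cv2.COLOR_RGB2HSV)
def rect(lo,hi,roi,z,n):
    m=cv2.inRange(hsv,lo,hi); M=np.zeros_like(m);x0,y0,x1,y1=roi;M[y0:y1,x0:x1]=m[y0:y1,x0:x1]
    k,l,st,c=cv2.connectedComponentsWithStats(M)
    for i in range(1,k):
        if st[i,4]<60: continue
        ys,xs=np.nonzero(l==i)
        W=np.array([atz(t,(x,y),z)[:2] for x,y in zip(xs,ys)],np.float32)
        r=cv2.minAreaRect(W*1000); print(n,z,st[i].tolist(),np.round(r[0],1),np.round(r[1],1),round(r[2],1))
        c2=W.mean(0);u,sv,v=np.linalg.svd(W-c2,full_matrices=False);print('  mean',c2.round(4),'dir',np.degrees(np.arctan2(v[0,1],v[0,0])).round(1))
rect((22,120,90),(35,255,255),(260,290,350,340),.066,'yellow')
rect((45,80,20),(85,255,255),(245,195,320,235),.17,'green')
E
```

```text
green [0.632 0.211 0.133] z136 [0.628 0.214 0.136] [0.633 0.211 0.136]
green_net [0.631 0.212 0.128] z136 [0.621 0.22  0.136] [0.635 0.212 0.136]
pink [0.61  0.064 0.136] z136 [0.613 0.064 0.136] [0.607 0.064 0.136]
white [ 0.589 -0.084  0.143] z136 [ 0.588 -0.096  0.136] [ 0.593 -0.085  0.136]
cradle [0.428 0.175 0.019] z136 [0.422 0.286 0.136] [0.431 0.166 0.136]
yellow 0.066 [270, 299, 69, 14, 311] [454.2 171.8] [148.9   9.8] 81.2
  mean [0.454 0.171] dir 81.4
yellow 0.066 [266, 321, 70, 14, 311] [407.8 179. ] [149.7   9.7] 81.7
  mean [0.4078 0.1795] dir 81.4
green 0.17 [252, 204, 62, 24, 801] [630.8 206.7] [121.3  38.4] 78.6
  mean [0.6324 0.204 ] dir -99.8
```

```bash
cat > fit.py <<'E'
from h import *
from scipy.optimize import minimize
th=np.linspace(0,2*np.pi,120)
def hullmask(uv):
    m=np.zeros((1920,2560),np.uint8); h=cv2.convexHull(((np.float32(uv)+.5)*4).astype(np.float32)); cv2.fillConvexPoly(m,h.astype(np.int32),1);return m
def wheel(p,x):
    c,sn=np.cos(x[3]),np.sin(x[3]);ax=np.array([c,sn,0]);ay=np.array([-sn,c,0]);C=np.array(x[:3])
    return [proj(p,C+e*ax+.065*(np.cos(a)*ay+np.sin(a)*np.array([0,0,1]))) for e in(-.01,.01) for a in th]
def cm(p,lo,hi,roi):
    hsv=cv2.cvtColor(p['pixels'],cv2.COLOR_RGB2HSV);m=cv2.inRange(hsv,lo,hi);M=np.zeros_like(m);x0,y0,x1,y1=roi;M[y0:y1,x0:x1]=m[y0:y1,x0:x1]
    k,l,st,_=cv2.connectedComponentsWithStats(M);i=1+np.argmax(st[1:,4]);ys,xs=np.nonzero(l==i)
    pts=np.concatenate([np.c_[xs+a,ys+b] for a in(-.5,.5) for b in(-.5,.5)])
    return hullmask(pts),st[i].tolist()
def iou(a,b): return (a&b).sum()/(a|b).sum()
def fit(views,x0,free):
    x0=np.array(x0,float);sc=np.array([.004,.004,.004,.05])
    def full(v): x=x0.copy();x[free]+=v*sc[free];return x
    f=lambda v:-sum(iou(m,hullmask(wheel(p,full(v)))) for p,m in views)
    r=minimize(f,np.zeros(len(free)),method='Nelder-Mead',options=dict(initial_simplex=np.vstack([np.zeros(len(free)),np.eye(len(free))]),maxfev=150,xatol=.02,fatol=1e-4))
    return full(r.x),[iou(m,hullmask(wheel(p,full(r.x)))) for p,m in views]
E
python3 - <<'E'
from fit import *
P=pickle.load(open('P0.pkl','rb'));s,t=P['side'],P['top']
ms,a=cm(s,(45,80,20),(85,255,255),(255,195,330,300));mt,b=cm(t,(45,80,20),(85,255,255),(245,195,320,235));print(a,b)
for v in([(s,ms),(t,mt)],[(t,mt)],[(s,ms)]):
  print(fit(v,[.632,.211,.136,-.14],[0,1,3]))
print(fit([(s,ms),(t,mt)],[.632,.211,.136,-.14],[0,1,2,3]))
ms,a=cm(s,(0,80,60),(8,255,255),(300,155,355,240));mt,b=cm(t,(0,80,60),(8,255,255),(315,205,395,250));print(a,b)
print(fit([(s,ms),(t,mt)],[.61,.064,.136,-.14],[0,1,3]))
E
```

```text
[267, 207, 46, 78, 1633] [252, 204, 62, 24, 801]
(array([ 0.63358634,  0.20675192,  0.136     , -0.1362889 ]), [np.float64(0.8453716542711879), np.float64(0.8946372884821839)])
(array([ 0.63499121,  0.21019193,  0.136     , -0.13995364]), [np.float64(0.9159598676044683)])
(array([ 0.62988723,  0.20902246,  0.136     , -0.10740357]), [np.float64(0.9286797840538973)])
(array([ 0.6342275 ,  0.20461069,  0.13045307, -0.14885648]), [np.float64(0.8931487321266577), np.float64(0.8727967396841569)])
[309, 164, 38, 69, 1433] [324, 213, 64, 25, 1006]
(array([ 0.61257698,  0.06129575,  0.136     , -0.12666452]), [np.float64(0.8686508281843762), np.float64(0.927463112803427)])
```

```bash
python3 - <<'E'
from fit import *
P=pickle.load(open('P0.pkl','rb'));s,t=P['side'],P['top']
out=[]
for p,(x0,y0) in((s,(240,180)),(t,(230,170))):
    im=cv2.resize(cv2.cvtColor(p['pixels'],cv2.COLOR_RGB2BGR),None,fx=4,fy=4)
    for x,c in(([.635,.2102,.136,-.14],(0,0,255)),([.63,.209,.136,-.12],(255,0,0))):
        pts=(np.array(wheel(p,x))+.5)*4
        for k in(pts[:120],pts[120:]): cv2.polylines(im,[k.astype(np.int32)],True,c,1)
    out.append(im[y0*4:y0*4+500,x0*4:x0*4+400])
cv2.imwrite('pics/ov.png',np.hstack(out))
E
```

```text
(no output)
```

View pics/ov.png

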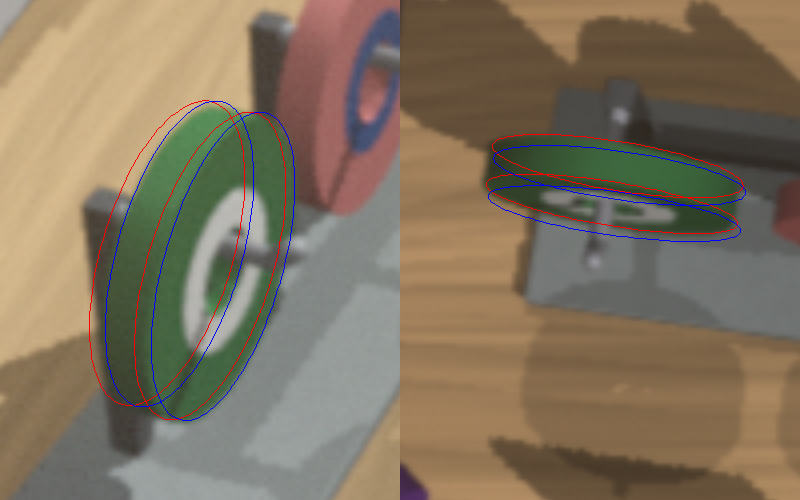

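```bash
python3 - <<'E'
from h import *
P=pickle.load(open('P0.pkl','rb'));s,t=P['side'],P['top']
for n,a,b in(('p1',(172,325),(218,160)),('p2',(269,363),(206,236)),('p3',(384,382),(211,309))): print(n,tri([(s,a),(t,b)]).round(3))
E
```

```text
p1 [0.777 0.368 0.067]
p2 [0.604 0.389 0.067]
p3 [0.442 0.372 0.066]
```

Call:
{"name": "step_arm", "arguments": {"increments": [[0, 0, -2, 0, 0, 7.5, 0], [0, 0, -2, 0, 0, 7.5, 0], [0, 0, -2, 0, 0, 7.5, 0], [0, 0, -2, 0, 0, 7.5, 0], [0, 0, -2, 0, 0, 7.5, 0], [0, 0, 0, 0, 0, 7.5, 0], [0, 0, 0, 0, 0, 7.5, 0], [0, 0, 0, 0, 0, 7.5, 0], [0, 0, 0, 0, 0, 7.5, 0], [0, 0, 0, 0, 0, 7.5, 0], [0, 0, 0, 0, 0, 0, 0]], "squeeze": 60}}

```text
t: 1.6
eef_pos: [0.2557, 0.6247, 0.3313]
tool_rot: [0.0, 0.998, -0.064, 0.0]
contact_force: [1.0, -0.2, -0.1]
gripper_width: 1.003
```

Call:
{"name": "step_arm", "arguments": {"increments": [[1.5, 1.5, 0, 0, 0, 0.4, 0], [3, 2.5, 0, 0, 0, 0, 0], [3.2, 2.7, 0, 0, 0, 0, 0], [3.2, 2.7, 0, 0, 0, 0, 0], [3.2, 2.7, 0, 0, 0, 0, 0], [3.2, 2.7, 0, 0, 0, 0, 0], [3.2, 2.7, 0, 0, 0, 0, 0], [3.2, 2.7, 0, 0, 0, 0, 0], [3.2, 2.7, 0, 0, 0, 0, 0], [3.2, 2.7, 0, 0, 0, 0, 0], [3.2, 2.7, 0, 0, 0, 0, 0], [3.2, 2.7, 0, 0, 0, 0, 0], [3.2, 2.7, 0, 0, 0, 0, 0], [3.2, 2.4, 0, 0, 0, 0, 0], [0, 0, 0, 0, 0, 0, 0], [0, 0, 0, 0, 0, 0, 0]]}}

```text
t: 3.2
eef_pos: [0.6333, 0.2073, 0.3312]
tool_rot: [0.0, 0.998, -0.068, -0.0]
contact_force: [-1.0, 0.1, -0.6]
gripper_width: 1.0
```

Call:
{"name": "step_arm", "arguments": {"increments": [[0, 0, 2, 0, 0, 0, 0], [0, 0, 3, 0, 0, 0, 0], [0, 0, 3, 0, 0, 0, 0], [0, 0, 2, 0, 0, 0, 0], [0, 0, 0, 0, 0, 0, 0]]}}

```text
t: 3.7
eef_pos: [0.6298, 0.2108, 0.2281]
tool_rot: [0.001, 0.998, -0.065, -0.003]
contact_force: [0.2, -0.8, 0.5]
gripper_width: 1.001
```

```bash
python3 - <<'E'
from fit import *
P={n:bot.read_camera(n) for n in('side','top')}
o=bot.get_obs();X=o['eef_pos'];print(X)
out=[]
for p,(x0,y0) in((P['side'],(230,120)),(P['top'],(230,130))):
    im=cv2.resize(cv2.cvtColor(p['pixels'],cv2.COLOR_RGB2BGR),None,fx=4,fy=4)
    ax=np.array([.99,-.136,0]);
    for d in(-.0425,0,.0425):
      for dz in(.013,.032):
        u=(np.array(proj(p,X+d*ax+[0,0,dz]))+.5)*4;cv2.circle(im,tuple(u.astype(int)),3,(0,0,255),-1)
    out.append(im[y0*4:y0*4+560,x0*4:x0*4+400])
cv2.imwrite('pics/ov2.png',np.hstack(out))
E
```

```text
[0.63242801 0.21067838 0.231879  ]
```

View pics/ov2.png

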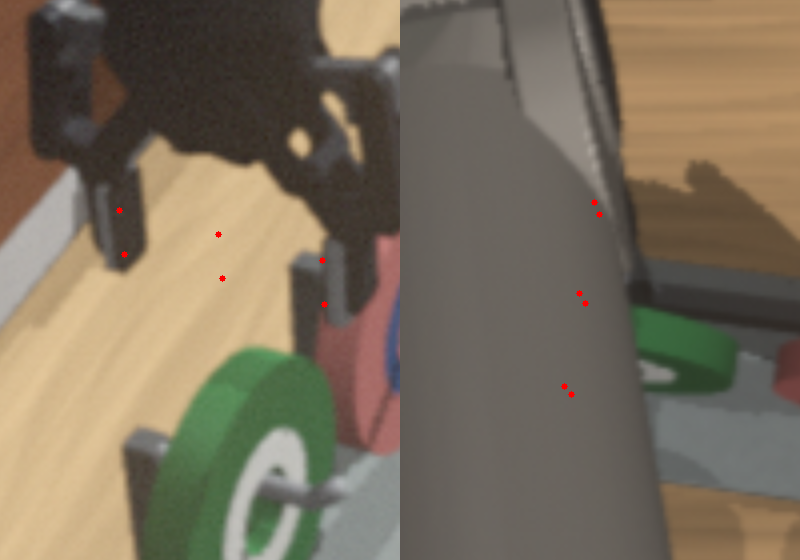

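Call:
{"name": "step_arm", "arguments": {"increments": [[0.1, 0, 1.5, 0, 0, 0, 0], [0, 0, 2, 0, 0, 0, 0], [0, 0, 2, 0, 0, 0, 0], [0, 0, 1, 0, 0, 0, 0], [0, 0, 0, 0, 0, 0, 0], [0, 0, 0, 0, 0, 0, 0]]}}

```text
t: 4.4
eef_pos: [0.6345, 0.2096, 0.1671]
tool_rot: [-0.0, 0.998, -0.067, 0.001]
contact_force: [-0.8, -1.0, 0.8]
gripper_width: 0.997
```

```bash
python3 - <<'E'
from fit import *
p=bot.read_camera('side')
o=bot.get_obs();print(o['eef_pos'],o['contact_force'])
im=cv2.resize(cv2.cvtColor(p['pixels'],cv2.COLOR_RGB2BGR),None,fx=4,fy=4)
cv2.imwrite('pics/s3.png',im[600:1200,880:1680])
E
```

```text
[0.63472002 0.20965537 0.16746118] [0.28635102 1.13296547 1.10114347]
```

View pics/s3.png

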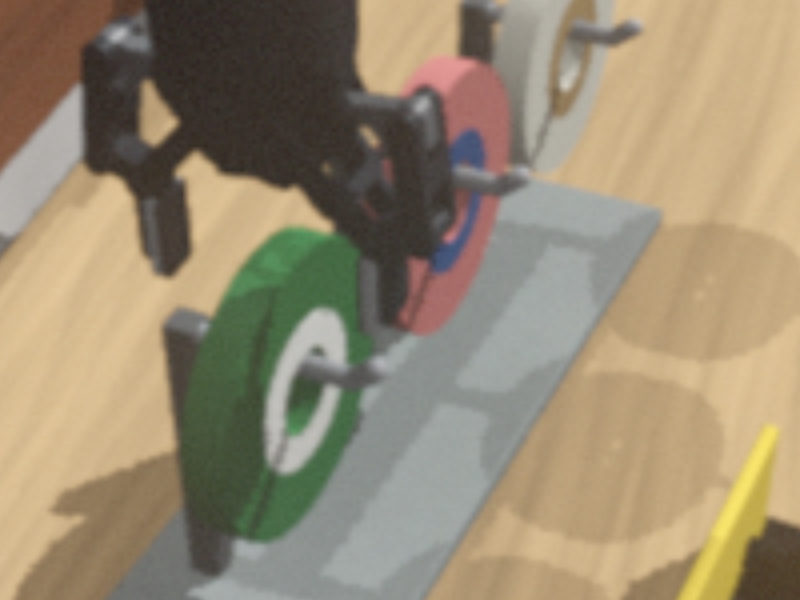

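The far finger (at about 165,230) and the near finger (at about 380,290) straddle the green rim, whose top is near (310,235). I'll close now.

Call:
{"name": "step_arm", "arguments": {"increments": [[0, 0, 0, 0, 0, 0, 0.3], [0, 0, 0, 0, 0, 0, 0.5], [0, 0, 0, 0, 0, 0, 0.65], [0, 0, 0, 0, 0, 0, 0.7], [0, 0, 0, 0, 0, 0, 0.75], [0, 0, 0, 0, 0, 0, 0.8], [0, 0, 0, 0, 0, 0, 1], [0, 0, 0, 0, 0, 0, 1], [0, 0, 0, 0, 0, 0, 1], [0, 0, 0, 0, 0, 0, 1]]}}

```text
t: 5.45
eef_pos: [0.6335, 0.2097, 0.1664]
tool_rot: [-0.0, 0.998, -0.067, -0.0]
contact_force: [-5.6, -0.3, 5.2]
gripper_width: 0.227
```

Call:
{"name": "step_arm", "arguments": {"increments": [[0, 0, -0.3, 0, 0, 0, 1], [0, 0, -0.5, 0, 0, 0, 1], [0, 0, -0.5, 0, 0, 0, 1], [0, 0, -0.5, 0, 0, 0, 1], [0, 0, 0, 0, 0, 0, 1], [0, 0, 0, 0, 0, 0, 1]]}}

```text
t: 6.05
eef_pos: [0.634, 0.2095, 0.1844]
tool_rot: [-0.0, 0.998, -0.067, 0.0]
contact_force: [0.7, -0.4, -6.7]
gripper_width: 0.225
```

```bash
python3 - <<'E'
from fit import *
p=bot.read_camera('side')
o=bot.get_obs();print(o['eef_pos'],o['contact_force'],o['gripper_width'])
im=cv2.resize(cv2.cvtColor(p['pixels'],cv2.COLOR_RGB2BGR),None,fx=4,fy=4)
cv2.imwrite('pics/s4.png',im[600:1200,880:1680])
E
```

```text
[0.63381198 0.20947968 0.18415997] [-0.57498157  0.19487741 -6.03437458] 0.22488802154362544
```

View pics/s4.png

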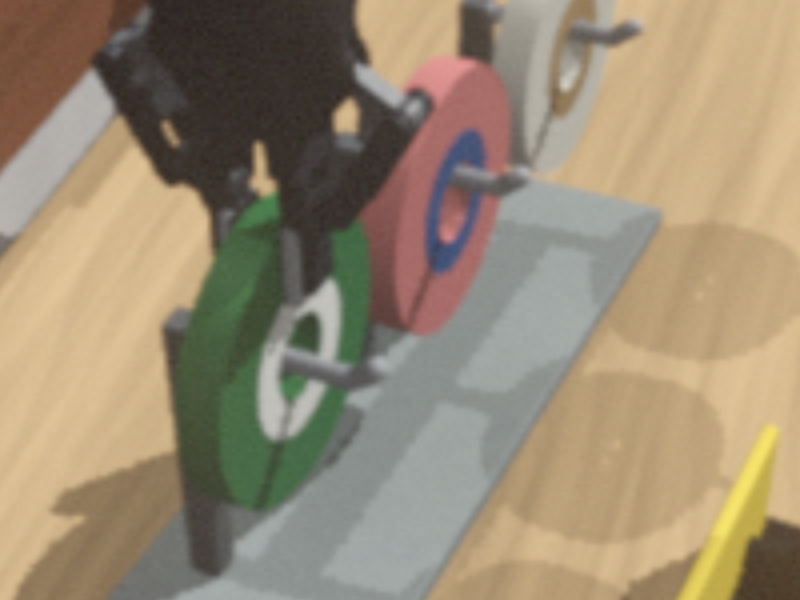

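The wheel is lifted and the rod (at about 290,355) sits well inside the hole. Now I'll draw it off along tool -x.

Call:
{"name": "step_arm", "arguments": {"increments": [[-0.5, 0, 0, 0, 0, 0, 1], [-1, 0, 0, 0, 0, 0, 1], [-1, 0, 0, 0, 0, 0, 1], [-1, 0, 0, 0, 0, 0, 1], [-1, 0, 0, 0, 0, 0, 1], [-1, 0, 0, 0, 0, 0, 1], [-1, 0, 0, 0, 0, 0, 1], [-1, 0, 0, 0, 0, 0, 1], [-1, 0, 0, 0, 0, 0, 1], [-1, 0, 0, 0, 0, 0, 1], [-0.5, 0, 0, 0, 0, 0, 1], [0, 0, 0, 0, 0, 0, 1], [0, 0, 0, 0, 0, 0, 1]]}}

```text
t: 7.4
eef_pos: [0.5352, 0.2229, 0.1845]
tool_rot: [-0.0, 0.998, -0.067, 0.0]
contact_force: [0.2, 0.1, -6.6]
gripper_width: 0.227
```

```bash
python3 - <<'E'
from fit import *
P={n:bot.read_camera(n) for n in('side','top')}
pickle.dump(P,open('P5.pkl','wb'))
o=bot.get_obs();print(o['eef_pos'],o['contact_force'],o['gripper_width'])
im=np.hstack([cv2.resize(cv2.cvtColor(P[n]['pixels'],cv2.COLOR_RGB2BGR)[y:y+200,x:x+133],None,fx=3,fy=3) for n,x,y in(('side',310,150),('top',240,180))])
cv2.imwrite('pics/s5.png',im)
s,t=P['side'],P['top']
E
```

```text
[0.53537078 0.22276848 0.18441088] [-0.28677669 -0.14776047 -6.58794533] 0.22477475246063766
```

View pics/s5.png

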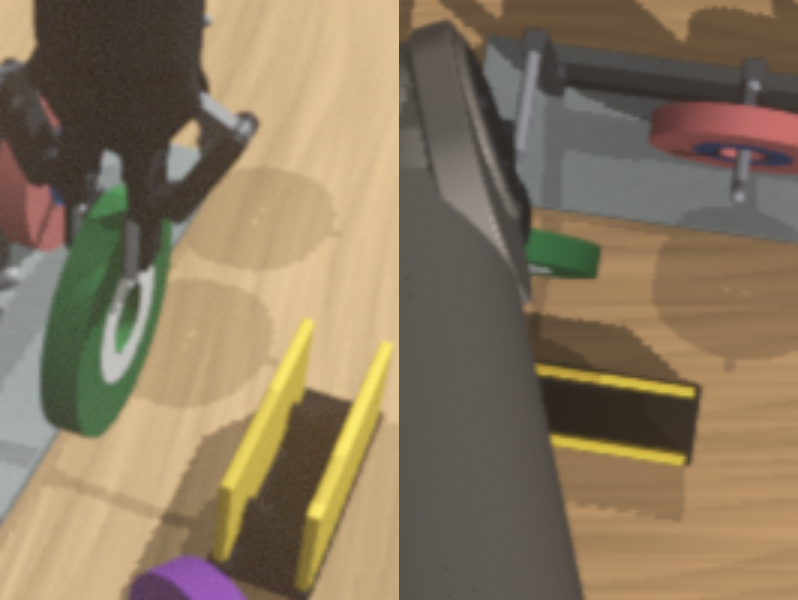

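Call:
{"name": "step_arm", "arguments": {"increments": [[-0.5, 0.3, 0, 0, 0, 0.8, 1], [-1, 0.6, 0, 0, 0, 0, 1], [-1.2, 0.8, 0, 0, 0, 0, 1], [-1.5, 1, 0, 0, 0, 0, 1], [-1.5, 1, 0, 0, 0, 0, 1], [-1.5, 1, 0, 0, 0, 0, 1], [-1.2, 0.8, 0, 0, 0, 0, 1], [-0.8, 0.4, 0, 0, 0, 0, 1], [-0.5, 0.2, 0, 0, 0, 0, 1], [0, 0, 0, 0, 0, 0, 1], [0, 0, 0, 0, 0, 0, 1]]}}

```text
t: 8.6
eef_pos: [0.4304, 0.1772, 0.1845]
tool_rot: [-0.0, 0.997, -0.074, 0.0]
contact_force: [0.7, 0.9, -6.0]
gripper_width: 0.225
```

```bash
python3 - <<'E'
from fit import *
P={n:bot.read_camera(n) for n in('side','top')}
pickle.dump(P,open('P6.pkl','wb'))
o=bot.get_obs();print(o['eef_pos'],o['tool_rot'],o['contact_force'],o['gripper_width'])
im=np.hstack([cv2.resize(cv2.cvtColor(P[n]['pixels'],cv2.COLOR_RGB2BGR)[y:y+150,x:x+100],None,fx=4,fy=4) for n,x,y in(('side',360,210),('top',260,240))])
cv2.imwrite('pics/s6.png',im)
E
```

```text
[0.43055403 0.17708543 0.18440696] [-6.70156007e-05  9.97267083e-01 -7.38798268e-02  3.62656111e-04] [ 0.58155719 -1.35170223 -6.36121176] 0.2273725931932291
```

View pics/s6.png

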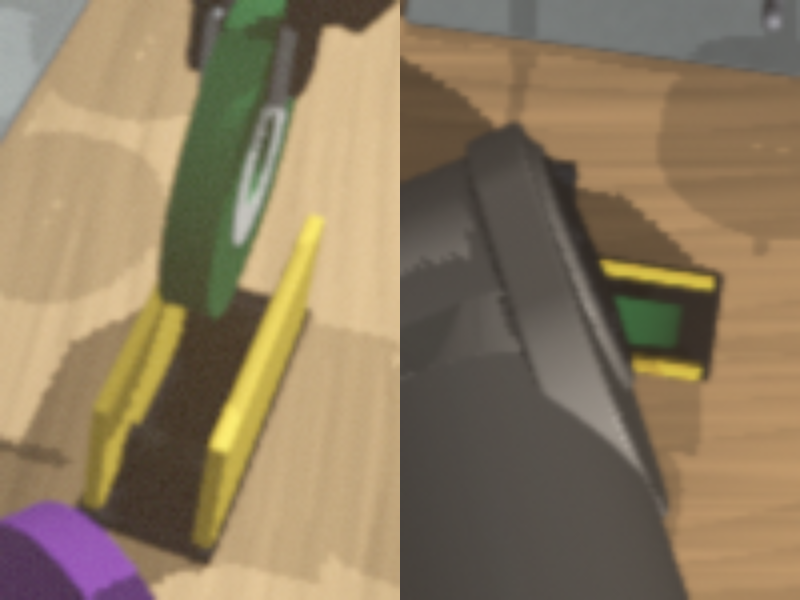

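In the top view the wheel (rows about 295–347) sits centred between the plates' inner edges (about 287 and 358), and that camera is almost directly overhead. I'll lower it.

Call:
{"name": "step_arm", "arguments": {"increments": [[0, 0.1, 0.5, 0, 0, 0, 1], [0, 0, 1, 0, 0, 0, 1], [0, 0, 1, 0, 0, 0, 1], [0, 0, 1, 0, 0, 0, 1], [0, 0, 1, 0, 0, 0, 1], [0, 0, 1, 0, 0, 0, 1], [0, 0, 0.5, 0, 0, 0, 1], [0, 0, 0.5, 0, 0, 0, 1], [0, 0, 0, 0, 0, 0, 1], [0, 0, 0, 0, 0, 0, 1]]}}

```text
t: 9.7
eef_pos: [0.4299, 0.1759, 0.1194]
tool_rot: [-0.0, 0.997, -0.074, 0.0]
contact_force: [0.7, 0.3, -7.4]
gripper_width: 0.225
```

```bash
python3 - <<'E'
from fit import *
P={n:bot.read_camera(n) for n in('side','top')}
o=bot.get_obs();print(o['eef_pos'],o['tool_rot'],o['contact_force'],o['gripper_width'])
im=np.hstack([cv2.resize(cv2.cvtColor(P[n]['pixels'],cv2.COLOR_RGB2BGR)[y:y+150,x:x+100],None,fx=4,fy=4) for n,x,y in(('side',360,210),('top',260,240))])
cv2.imwrite('pics/s7.png',im)
E
```

```text
[0.4300872  0.17595856 0.11966976] [-2.95476988e-04  9.97264773e-01 -7.39105812e-02  3.34232206e-04] [ 0.20943696 -0.34556014 -6.71471762] 0.22299610729160807
```

View pics/s7.png

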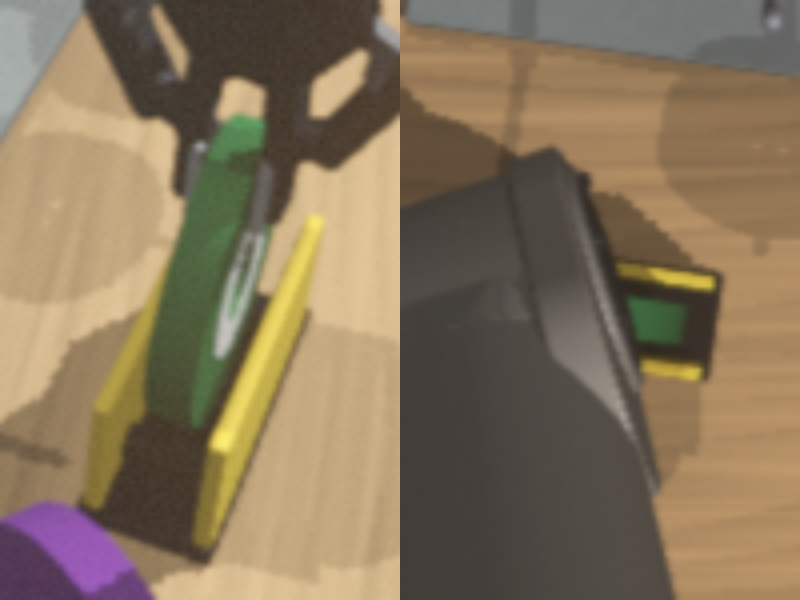

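It is centred in the slot and not touching anything. About 13 mm remains, so I'll go down in small steps while watching the force.

Call:
{"name": "step_arm", "arguments": {"increments": [[0, 0, 0.3, 0, 0, 0, 1], [0, 0, 0.3, 0, 0, 0, 1], [0, 0, 0.3, 0, 0, 0, 1], [0, 0, 0.1, 0, 0, 0, 1], [0, 0, 0, 0, 0, 0, 1], [0, 0, 0, 0, 0, 0, 1]]}}

```text
t: 10.4
eef_pos: [0.4298, 0.1758, 0.1093]
tool_rot: [0.0, 0.997, -0.074, 0.0]
contact_force: [-0.4, 0.6, -6.1]
gripper_width: 0.224
```

Call:
{"name": "step_arm", "arguments": {"increments": [[0, 0, 0.1, 0, 0, 0, 1], [0, 0, 0, 0, 0, 0, 1]]}}

```text
t: 10.6
eef_pos: [0.43, 0.1758, 0.1086]
tool_rot: [-0.0, 0.997, -0.074, 0.0]
contact_force: [-0.9, -1.3, -1.1]
gripper_width: 0.225
```

Call:
{"name": "step_arm", "arguments": {"increments": [[0, 0, 0.1, 0, 0, 0, 1], [0, 0, 0, 0, 0, 0, 1]]}}

```text
t: 10.8
eef_pos: [0.4302, 0.1756, 0.1083]
tool_rot: [-0.0, 0.997, -0.074, 0.0]
contact_force: [-4.7, -3.4, 11.3]
gripper_width: 0.227
```

Call:
{"name": "step_arm", "arguments": {"increments": [[0, 0, 0.1, 0, 0, 0, 1], [0, 0, 0, 0, 0, 0, 1]]}}

```text
t: 11.0
eef_pos: [0.4304, 0.1754, 0.1081]
tool_rot: [-0.001, 0.997, -0.074, -0.0]
contact_force: [-6.6, -5.5, 22.2]
gripper_width: 0.22
```

Contact is made at 0.108. The reaction also pushes towards -y and -x, so the wheel is slightly off centre. I'll ease it over.

Call:
{"name": "step_arm", "arguments": {"increments": [[0, 0.1, -0.1, 0, 0, 0, 1], [-0.05, 0.1, 0, 0, 0, 0, 1], [0, 0, 0, 0, 0, 0, 1], [0, 0, 0, 0, 0, 0, 1]]}}

```text
t: 11.4
eef_pos: [0.4294, 0.174, 0.1075]
tool_rot: [-0.0, 0.997, -0.074, 0.0]
contact_force: [0.1, -0.3, 1.3]
gripper_width: 0.226
```

```bash
python3 - <<'E'
from fit import *
P={n:bot.read_camera(n) for n in('side','top')}
o=bot.get_obs();print(o['eef_pos'],o['tool_rot'],o['contact_force'],o['torque'],o['gripper_width'])
im=np.hstack([cv2.resize(cv2.cvtColor(P[n]['pixels'],cv2.COLOR_RGB2BGR)[y:y+150,x:x+100],None,fx=4,fy=4) for n,x,y in(('side',360,210),('top',260,240))])
cv2.imwrite('pics/s8.png',im)
E
```

```text
[0.42944846 0.17403049 0.10748082] [-1.58655278e-04  9.97266319e-01 -7.38898607e-02  3.90140918e-04] [ 0.38549046 -0.51209641  1.20582434] [-0.15980607 -0.10898974  0.05340812] 0.22687331581839307
```

View pics/s8.png

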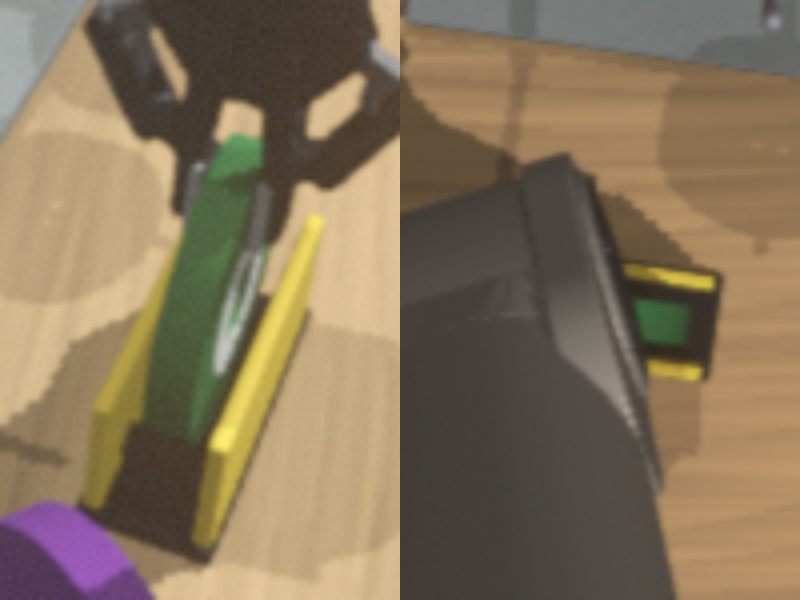

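The wheel moved across and down to 0.1075 with almost no side force. I'll press lightly once more to confirm it is seated.

Call:
{"name": "step_arm", "arguments": {"increments": [[0, 0, 0.1, 0, 0, 0, 1], [0, 0, 0, 0, 0, 0, 1]]}}

```text
t: 11.7
eef_pos: [0.4297, 0.1741, 0.1073]
tool_rot: [-0.0, 0.997, -0.074, 0.0]
contact_force: [-3.0, -3.4, 12.8]
gripper_width: 0.226
```

Call:
{"name": "step_arm", "arguments": {"increments": [[0, 0.05, 0.05, 0, 0, 0, 1], [0, 0, 0, 0, 0, 0, 1]]}}

```text
t: 11.9
eef_pos: [0.4297, 0.174, 0.1072]
tool_rot: [-0.001, 0.997, -0.074, 0.0]
contact_force: [-3.5, -2.2, 19.5]
gripper_width: 0.228
```

Call:
{"name": "step_arm", "arguments": {"increments": [[0, 0, -0.12, 0, 0, 0, 1], [0, 0, 0, 0, 0, 0, 1], [0, 0, 0, 0, 0, 0, 0.74], [0, 0, 0, 0, 0, 0, 0.7], [0, 0, 0, 0, 0, 0, 0.6], [0, 0, 0, 0, 0, 0, 0.4], [0, 0, 0, 0, 0, 0, 0.2], [0, 0, 0, 0, 0, 0, 0.1], [0, 0, 0, 0, 0, 0, 0.1], [0, 0, 0, 0, 0, 0, 0.1]]}}

```text
t: 12.9
eef_pos: [0.4289, 0.1734, 0.107]
tool_rot: [-0.0, 0.997, -0.074, 0.0]
contact_force: [0.1, -0.5, -0.1]
gripper_width: 0.898
```

Call:
{"name": "step_arm", "arguments": {"increments": [[0, 0, -1, 0, 0, 0, 0.1], [0, 0, -2, 0, 0, 0, 0.1], [0, 0, -3, 0, 0, 0, 0.1], [0, 0, -3, 0, 0, 0, 0.1], [0, 0, -3, 0, 0, 0, 0.1], [0, 0, -2, 0, 0, 0, 0.1], [0, 0, 0, 0, 0, 0, 0.1], [0, 0, 0, 0, 0, 0, 0.1]]}}

```text
t: 13.7
eef_pos: [0.4288, 0.1734, 0.2473]
tool_rot: [-0.0, 0.997, -0.074, 0.0]
contact_force: [0.9, -0.1, 0.4]
gripper_width: 0.899
```

```bash
python3 - <<'E'
from fit import *
P={n:bot.read_camera(n) for n in('side','top')}
o=bot.get_obs();print(o['t'],o['eef_pos'],o['contact_force'],o['gripper_width'])
s,t=P['side'],P['top'];save(s,'side9.png');save(t,'top9.png')
m,b=cm(s,(45,80,20),(85,255,255),(370,210,450,330));print(b)
print(fit([(s,m)],[.43,.175,.076,-.148],[0,1,2,3]))
P0=pickle.load(open('P0.pkl','rb'))
for q in('wheel_pink','wheel_white'):
  for k in('side',):print(q,[np.round(r['point'],1).tolist() for r in bot.pinpoint(P[k],q)[:1]])
im=np.hstack([cv2.resize(cv2.cvtColor(P[n]['pixels'],cv2.COLOR_RGB2BGR)[y:y+200,x:x+133],None,fx=3,fy=3) for n,x,y in(('side',320,140),('top',260,210))])
cv2.imwrite('pics/s9.png',im)
E
```

```text
13.8 [0.42822846 0.1730377  0.24620701] [0.15770411 0.18037059 0.46351871] 0.9016114444641888
[402, 244, 28, 74, 688]
(array([ 0.42701596,  0.17056075,  0.07883155, -0.08633464]), [np.float64(0.7795450583928882)])
wheel_pink [[328.6, 201.0]]
wheel_white [[358.2, 162.8]]
```

View pics/s9.png

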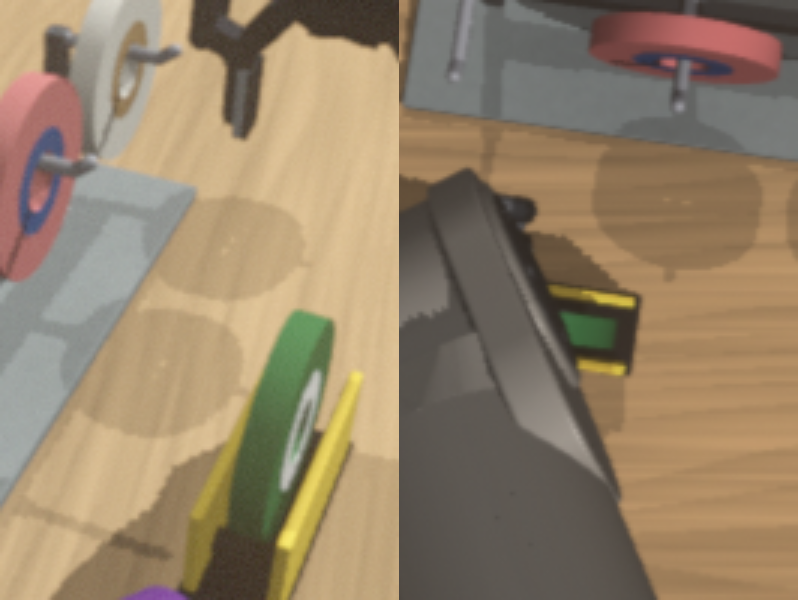

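```bash
python3 -c "
from station import bot
print(bot.hand_in())"
```

```text
the job is handed in; nothing more can be done
None
```

The green wheel is off its peg and standing upright in the yellow cradle, and the job is handed in at about 14 s of the 43 s allowed. No verdict came back.

I pinched its rim from above, lifted it 18 mm, drew it 100 mm off the peg and lowered it between the plates. First contact with the rollers was slightly off centre. I shifted it about 2 mm until the side force was nearly gone, pressed lightly to confirm it was seated, then let go and retreated.

**Green wheel:** After release the pictures show it upright and centred between the plates. The side-camera fit puts its centre at about (0.427, 0.171, 0.079) m. My estimate of the cradle's middle is (0.431, 0.1755) m, so it is about 6 mm off against the 20 mm allowed. That fit matched the image only moderately (overlap 0.78), partly because a plate hides some of the wheel.

**Pink and white wheels:** Both still hang on their pegs, and their detected image points moved no more than about 3 pixels from the start.

**Arm:** The hand was about 0.25 m up with no contact force.

**Disagreement:** The two cameras differed by about 5 mm in x on the green wheel at the start. I went with the top view, because the side camera also showed the gripper a few millimetres from where the arm measured it. The grasp was clean.

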